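# Seat a copper lug in the terminal fixture and snap its toggle clamp shut

### The job

Nothing is to be picked up here. With the fingertips, push the copper lug along its slot until it is home against the steel stop; then push the red lever over past its centre so that it snaps across and its foot clamps the lug. Leave the lug lying in its slot, and do not disturb the boot, the post, the nut or the brush.

Things in the scene. Friction and masses are not known exactly. Their poses are not given: they have to be found in the camera images.
- fixture: Aluminium plate bolted to the counter, 80 mm (x) by 215 mm (y from -90 to +125) by 12 mm thick. Origin on the counter top, below the middle of the stop's face; z up. All works lie at x = 0. A slot 30 mm wide runs on the plate from the stop (y = 0) along +y, between two rails 6 mm high, 8 mm wide and 65 mm long; beyond the rails the plate is bare. The lug slides in it towards -y.
- stop (a point): Middle of the face of the dark steel stop, at fixture y = 0, 18 mm above the counter. The stop is 44 mm wide, 12 mm thick, its top 24 mm above the counter.
- pivot (a point): Lever pivot, at fixture y = -28 mm, 45 mm above the counter, axis along fixture x, between two steel cheeks (28 mm wide over both, y = -13 to -43 mm, top 56 mm above the counter).
- lug_center (a point): Centre of the loose copper lug (0.1 to 0.17 kg, 75 mm long along the fixture's y), 9 mm above its underside. Half towards the stop: flat palm 26 mm wide, 6 mm thick, its front edge 37.5 mm from here. Other half: round barrel 18 mm across, flat rear end 37.5 mm from here on the +y side. The front starts 15 to 40 mm short of the stop; home it touches it and this point is at fixture y = +37.5 mm.
- lever (a joint): Lever angle, rad. 0: open (as at the start), handle leaning 38 deg from upright to fixture -y, foot raised. Grows as the handle swings to +y. A spring drives it from the centre at 0.6 to either end (0.2 N m at the ends, about 4 N at the handle); past 0.6 it snaps across by itself. About 1.15: clamped, handle leaning 28 deg to +y, foot on the lug's palm. With no lug it stops at 1.21.
- lever_tip (a point): Centre of the top end of the lever's red handle, 75 mm from the pivot; the round end reaches 8 mm further. Open, this point is at fixture y = -74 mm, 104 mm above the counter; clamped, at y about +6 mm, 111 mm up. The red grip is a round bar of 16 mm that covers the last 45 mm; below it is a steel rod of 10 mm.
- foot: Black rubber ball foot of the clamp, 10 mm in diameter, origin at its centre, on a steel arm of the lever. Open it is 76 mm above the counter at fixture y about +10 mm; clamped it presses on the palm at fixture y = +16 mm with about 4 N.
- boot: Red terminal boot, stepped round shape 38 mm wide at the foot and 40 mm tall, loose, standing on the counter near the fixture; origin at the centre of its underside. To be left alone.
- post: Brass top post, slightly tapered, 26 mm tall on a round flange of 32 mm, loose, standing on the counter near the fixture; origin at the centre of its underside. To be left alone.
- nut: Black steel hexagonal hold-down nut, 24 mm across flats, 14 mm tall, loose, lying on the counter near the fixture; origin at the centre of its underside. To be left alone.
- brush: Orange plastic brush, 160 mm long, loose, lying on the counter on the fixture's +x side roughly along its y; origin at its underside. To be left alone.
Not all that is in view belongs to the job. Of the things like the part that bears lug_center, leave any that is turquoise, white or yellow; of the rest the larger one is meant.

How it is judged:
By the outcome, as a careful person would: the job done as asked, in the order asked, and still so for the second after the job is handed in, with the robot touching nothing.
It also fails if it takes over 45 s, if anything falls off the work surface, if the arm or the gripper's body presses on something with over 40 N, if the wrist force passes 120 N, or if a joint passes its speed limit or range.

### The arm

A 7-joint arm with a two-finger parallel gripper is mounted at the origin on the work surface. World frame = base frame: x ahead of the robot, y to its left, z up, the work surface at z = 0. Lengths are in m, angles in rad, forces in N, time in s.
With the tool pointing down it reaches from about 0.4 to 0.875 m from the base axis. Payload 19.3 kg.
Tool frame: the origin (TCP) lies at the very end of the fingers, on their centre line; the grasp point (between the pads) lies bot.grasp_offset behind it (bot.grasp_offset is the distance from the TCP to the grasp point, in m); z points along the fingers, y is the direction in which the jaws open and shut (so a half turn about z gives the same grasp; the last joint's range is limited). The gripper opens to 85 mm and grips with 20 to 120 N. Pads are 22 mm wide; open, the fingers measure 114 mm over their backs; the gripper's body (76 mm by 85 mm) begins 54 mm behind the grasp point. The pads swing forward as they close: fully open they stand 13 mm farther back than shut.
Start: joints at [-0.07, 0.521, -0.036, 1.599, 0.021, 1.021, -0.113], TCP at [0.625, -0, 0.231] pointing down, gripper open.
Joint ranges: [-2.91, 2.91], [-0.3, 2.13], [-1.5, 1.42], [0.17, 2.43], [-1.26, 4.41], [0.16, 1.93], [-2.52, 2.52]. Speed limits (rad/s): [1.89, 1.89, 2.39, 2.39, 3.01, 3.01, 3.01].

### API

Orientations are given as [roll, pitch, yaw] about the fixed x, y, z axes, in that order (R = Rz(yaw) Ry(pitch) Rx(roll)).
In Python, from workcell import bot gives the robot as it stands. The module is installed in compiled form; this text tells all that it offers.
- The arm moves only by the shell command python3 -m handwheel 'ROWS' [OPENING] [FORCE]. ROWS is JSON, a list of rows, each a list of 6 numbers: the shift along the tool's x, y, z as a fraction of full scale, then the turn, a rotation vector about the tool's x, y, z as a fraction of full scale. In form: [[x, y, z, rx, ry, rz], ...]. A call has 1 to 8 rows; each row shifts and turns the commanded pose from where the row before left it, along the tool's axes as they then stand; what a row does not reach is not made up. Full scale, the value 1, is 0.025 m for a shift and 360 degrees for a turn. A row lasts 1/8 s, in which the tool goes at most 62.5 mm and 10.7 degrees, less where a joint would pass 70% of its speed; a pose out of reach is approached as far as the arm can. A call with a number of a shift or a turn outside -1 to 1 is refused whole. A call with a gripper value outside its range is refused whole. OPENING is the closure, from -1 (fully open) to 1 (shut), set as the call begins (- or left out, the last holds). The fingers move at their own pace and stop on an object; FORCE is the grip in N (left out, the last holds). Time passes only in rows, so rows that do not move let the fingers close. It gives the time, the measured TCP pose, the force and the opening at its end, in the units of the state.
- bot.observe(): the state, without advancing time (a new reading comes with each control period).
- bot.grab_frame(name): name is "scene" or "side" or "wrist"; returns a dict with "pixels" (420x560x3 uint8, blue, green, red), "vertical_fov" (degrees; the focal length in pixels is half the picture's height over the tangent of half this angle, whatever the lens; pixels are square), "cx", "cy" (the principal point, pixels), "R" (3x3) and "t" (3): a world point X has camera coordinates R X + t. Camera axes: x right, y down, z forward; pixel columns grow to the right and rows downward; lengths in m; the calibration is good to about 2 mm. A picture is of the moment at which its call begins. There is no depth.
- bot.job_done(): hands the job in, once; it reports no verdict.
Trained networks look in a picture, given as the dict that the camera call returned (one of the last four; its "shot" number tells which), for a name from the list of things; names that differ only in an ending like _2 or _b are one class to them, and where a whole thing is asked for, a point or a joint stands for the part that bears it (a point fixed in the world has none). Each returns a list of dicts, best first, with "score" (0 to 1); they miss things now and then, are a little off and sometimes report something else, mostly with a low value. They report only what shows in the picture. A call takes as long as a camera call. They do not tell look-alikes from the thing itself.
- bot.trace(picture, thing): "region" (420x560 bool, what is visible of it) and "point" ([column, row] in pixels, amid what is visible of it).
The state is a dict: "clock": time; "qpos": joint angles; "qd": joint speeds; "joint_efforts": joint torques, N m; "position": TCP position; "tool_rot": TCP orientation; "force": force on the tool from outside, world axes, zero at the start; "moment": the same for the moment, N m; "grip_width": finger opening in m.
Only numpy, scipy, OpenCV 4.12 (cv2) and the standard library are available. Lean on these libraries where they do the work, as an engineer would, in place of code of your own. Each camera call takes 0.05 s, during which the arm holds its last target.

## Working session

There is one attempt and no reset: what is moved stays moved. The work goes in short steps, Python scripts to look and compute and a shell command to move; the robot and the scene stay as the last step left them, time stands still between calls to the robot, and variables do not carry over. Pictures are saved under pics/ and viewed, and the job is handed in when it is done.

```bash
mkdir -p pics
cat > h.py <<'E'
import numpy as np,cv2
from workcell import bot
def snap(n,f):
    p=bot.grab_frame(n); cv2.imwrite('pics/'+f,p['pixels']); return p
def K(p):
    f=210/np.tan(np.radians(p['vertical_fov'])/2); return f
def proj(p,X):
    c=np.array(p['R'])@np.array(X)+np.array(p['t']); f=K(p); return np.array([p['cx']+f*c[0]/c[2],p['cy']+f*c[1]/c[2]])
def back(p,uv,z):
    f=K(p);R=np.array(p['R']);t=np.array(p['t'])
    d=R.T@np.array([(uv[0]-p['cx'])/f,(uv[1]-p['cy'])/f,1]);o=-R.T@t
    return o+d*(z-o[2])/d[2]
E
python3 - <<'E'
from h import *
for n in['scene','side','wrist']:
    p=snap(n,n+'0.png')
    print(n,p['vertical_fov'],p['cx'],p['cy'],np.round(p['R'],3).tolist(),np.round(p['t'],3).tolist())
    for th in ['lug_center','lever','fixture','foot','brush','boot','post','nut']:
        for d in bot.trace(p,th)[:4]:
            print(th,round(d['score'],2),d['point'],d['region'].sum())
print(bot.observe(),bot.grasp_offset)
E
```

```text
scene 50.83685709558271 288.92061967791045 206.72196219802305 [[-0.544, 0.839, -0.008], [0.641, 0.41, -0.649], [-0.541, -0.358, -0.761]] [0.317, -0.361, 1.244]
lug_center 0.75 [313.9, 220.0] 3198
lug_center 0.69 [219.9, 297.5] 471
lug_center 0.65 [418.2, 239.2] 366
lug_center 0.64 [326.5, 231.5] 360
fixture 0.79 [314.5, 220.2] 3466
brush 0.92 [253.5, 227.0] 1029
boot 0.57 [304.0, 274.1] 386
boot 0.16 [329.1, 176.4] 121
post 0.44 [371.3, 215.7] 193
nut 0.54 [330.2, 177.8] 114
nut 0.34 [299.0, 182.7] 365
nut 0.19 [304.9, 272.1] 409
side 46.39597438457014 288.1289999749859 220.56551010053508 [[-0.824, -0.566, -0.015], [-0.274, 0.423, -0.864], [0.495, -0.708, -0.504]] [0.521, 0.218, 0.59]
lug_center 0.94 [273.9, 272.0] 431
lug_center 0.86 [340.6, 351.7] 358
lug_center 0.82 [259.2, 355.7] 849
lug_center 0.79 [193.3, 320.3] 299
lever 0.57 [328.1, 223.8] 473
fixture 0.81 [306.0, 267.4] 4310
brush 0.84 [286.2, 228.6] 1049
post 0.63 [304.9, 312.6] 367
nut 0.69 [330.4, 227.3] 572
nut 0.54 [372.4, 284.3] 199
wrist 68.48520950896857 274.94973837705356 211.5487206165668 [[1.0, -0.0, 0.0], [-0.0, 
[... 363 characters left out ...]
pos': array([-0.07021307,  0.5214143 , -0.03630532,  1.59950682,  0.02117846,
        1.02110978, -0.11279365]), 'qd': array([-6.35279289e-04,  2.20102348e-04, -7.66533067e-04, -3.32221504e-04,
       -5.94014618e-04, -2.07214973e-03, -2.96548834e-05]), 'joint_efforts': array([ 8.94382138e-04, -9.26840186e+01,  1.97903708e+00, -3.70247626e+01,
        1.81835401e-02,  2.02392599e-03,  2.52775618e-05]), 'position': array([ 6.24982742e-01, -8.09743268e-06,  2.31279352e-01]), 'tool_rot': array([-3.14153696e+00, -1.71206878e-05,  1.57076630e+00]), 'force': array([0.05880106, 0.36259256, 0.11473681]), 'moment': array([0.00467258, 0.02280676, 0.01323011]), 'grip_width': 0.08516922880405531} 0.0187
```

View images.

View pics/scene0.png

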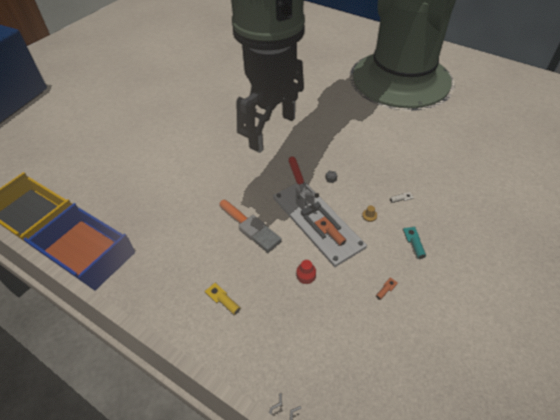

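View pics/side0.png

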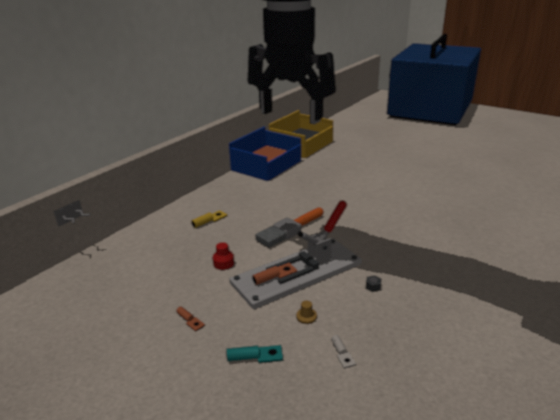

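View pics/wrist0.png

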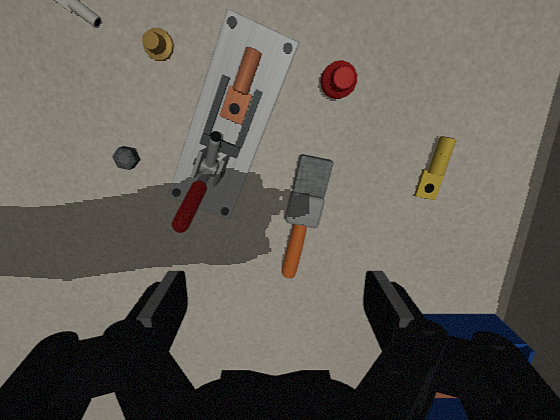

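Run:
```python
import cv2
i=cv2.imread('pics/wrist0.png')[0:250,90:370]
i=cv2.convertScaleAbs(i,alpha=1.5,beta=20)
cv2.imwrite('pics/w0z.png',cv2.resize(i,None,fx=2.4,fy=2.4,interpolation=cv2.INTER_CUBIC))
```

```text
(no output)
```

View pics/w0z.png

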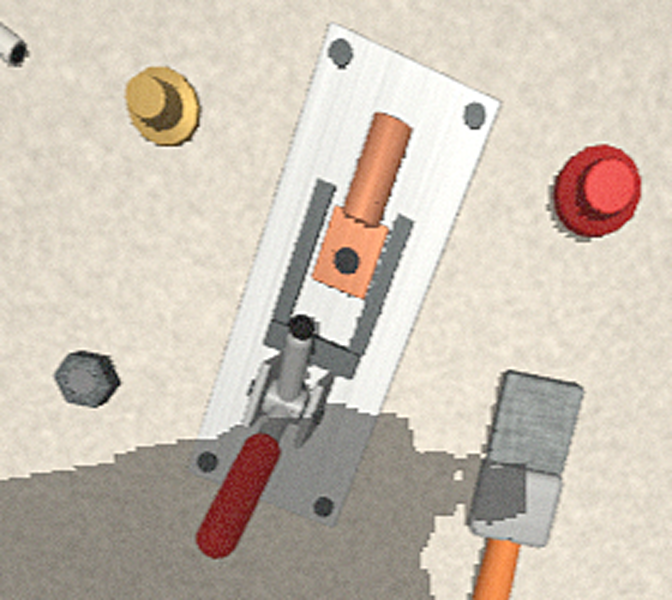

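Run:
```python
from h import *
from scipy.optimize import least_squares
p=bot.grab_frame('wrist')
Z=lambda a:(np.array(a,float)+.5)/2.4+np.array([90,0])-.5
obs=[((-40,125,12),(330,23)),((40,125,12),(499,102)),((40,-90,12),(336,526)),
((-23,65,18),(318,180)),((23,65,18),(413,218))]
def W(q,P):
    c,s=np.cos(q[2]),np.sin(q[2]);P=np.array(P)/1000
    return np.array([q[0]+c*P[0]-s*P[1],q[1]+s*P[0]+c*P[1],P[2]])
f=lambda q:np.concatenate([proj(p,W(q,P))-Z(u) for P,u in obs])
r=least_squares(f,[.57,.1,-.35]);print(r.x,np.degrees(r.x[2]),r.fun.round(1))
q=r.x;np.save('q.npy',q)
def F(X):
    d=X[:2]-q[:2];c,s=np.cos(q[2]),np.sin(q[2]);return np.array([c*d[0]+s*d[1],-s*d[0]+c*d[1]])*1000
for n,u,z in [('tip',(222,530),.104),('foot',(302,327),.076),('lug rear L',(374,115),.021),('rearR',(412,128),.021),('front L',(313,278),.018),('frontR',(362,297),.018),('boot',(597,192),0),('post',(165,107),0),('nut',(87,379),.014)]:
    X=back(p,Z(u),z);print(n,X.round(4),F(X).round(1))
def rep(P):print(P,W(q,P).round(4))
for P in [(0,0,18),(0,37.5,21),(0,75,21),(0,115,21),(0,-74,104),(0,6,111)]:rep(P)
```

```text
[ 0.56428294  0.04726543 -0.38924776] -22.302253756843832 [-0.8 -1.1  1.  -0.5 -0.2  1.7 -0.4 -0.6  0.4  1.2]
tip [ 0.5375 -0.0175  0.104 ] [ -0.2 -70.1]
foot [0.568 0.057 0.076] [-0.3 10.5]
lug rear L [0.5938 0.1407 0.021 ] [-8.1 97.7]
rearR [0.61   0.1357 0.021 ] [ 8.7 99.2]
front L [0.5635 0.0742 0.018 ] [-10.9  24.7]
frontR [0.5857 0.0658 0.018 ] [12.8 25.3]
boot [0.695  0.1121 0.    ] [ 96.3 109.6]
post [0.4979 0.1475 0.    ] [-99.5  67.6]
nut [0.4507 0.0275 0.014 ] [-97.6 -61.4]
(0, 0, 18) [0.5643 0.0473 0.018 ]
(0, 37.5, 21) [0.5785 0.082  0.021 ]
(0, 75, 21) [0.5927 0.1167 0.021 ]
(0, 115, 21) [0.6079 0.1537 0.021 ]
(0, -74, 104) [ 0.5362 -0.0212  0.104 ]
(0, 6, 111) [0.5666 0.0528 0.111 ]
```

```bash
cat > s.py <<'E'
from h import *
q=np.load('q.npy');o=bot.observe()
c,s=np.cos(q[2]),np.sin(q[2]);d=o['position'][:2]-q[:2]
print('t',round(o['clock'],2),'fix',round(1000*(c*d[0]+s*d[1]),1),round(1000*(-s*d[0]+c*d[1]),1),round(o['position'][2]*1000,1),'rot',np.degrees(o['tool_rot']).round(1),'F',o['force'].round(1),'w',round(o['grip_width'],4))
E
python3 -m handwheel '[[0,0,0,0,0,0.0206],[0,0,0,0,0,0.0206],[0,0,0,0,0,0.0207],[0.95,-0.5,0,0,0,0],[0.95,-0.5,0,0,0,0],[0.95,-0.5,0,0,0,0],[0.95,-0.5,0,0,0,0],[0.95,-0.5,0,0,0,0]]' 1 40; python3 s.py
```

```text
clock: 2.4
position: [0.6121, 0.1344, 0.2313]
tool_rot: [-3.142, -0.0, 1.182]
force: [0.3, 0.8, -0.6]
grip_width: -0.0001
t 2.4 fix 11.1 98.8 231.3 rot [-180.    -0.    67.7] F [ 0.3  0.8 -0.6] w -0.0001
```

```bash
python3 -m handwheel '[[0.55,-0.22,0,0,0,0],[0.55,-0.22,0.5,0,0,0],[0,0,1,0,0,0],[0,0,1,0,0,0],[0,0,1,0,0,0],[0,0,0.5,0,0,0],[0,0,0,0,0,0]]'; python3 s.py
python3 - <<'E'
from h import *
a=snap('wrist','w1.png');b=snap('side','s1.png')
i=cv2.resize(b['pixels'][180:330,180:380],None,fx=4,fy=4,interpolation=cv2.INTER_CUBIC);cv2.imwrite('pics/s1z.png',i)
E
```

```text
clock: 3.28
position: [0.6122, 0.1629, 0.1305]
tool_rot: [-3.141, 0.001, 1.182]
force: [-0.1, -0.1, 0.5]
grip_width: 0.0001
t 3.27 fix 0.4 125.1 130.5 rot [-1.799e+02  1.000e-01  6.770e+01] F [-0.1 -0.1  0.5] w 0.0001
```

View pics/w1.png

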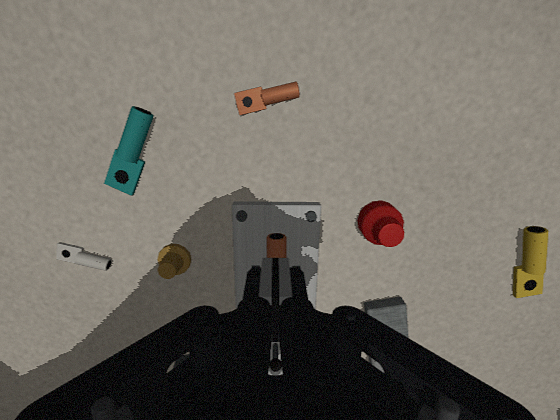

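View pics/s1z.png

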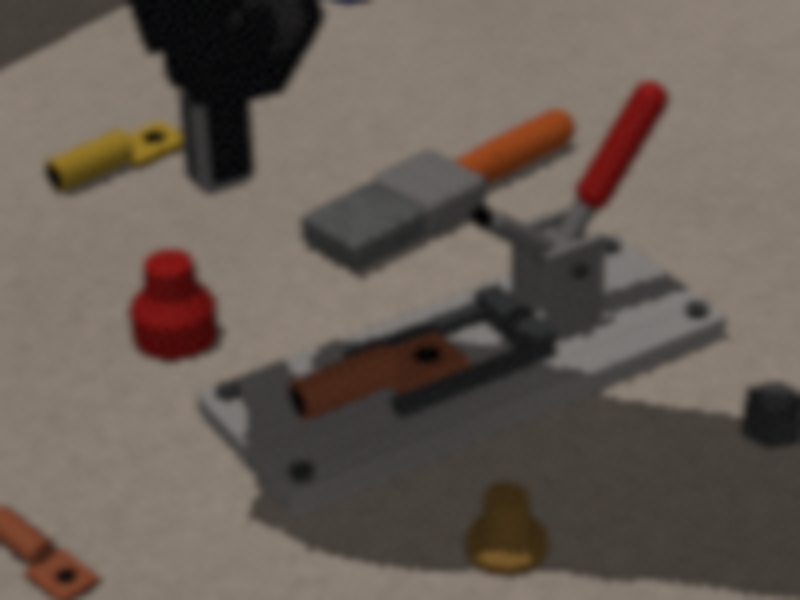

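```bash
python3 -m handwheel '[[0,0,1,0,0,0],[0,0,1,0,0,0],[0,0,1,0,0,0],[0,0,0.8,0,0,0],[0,0,0.5,0,0,0],[0,0,0,0,0,0]]'; python3 s.py
python3 -m handwheel '[[-0.2,0,0,0,0,0],[-0.2,0,0,0,0,0],[-0.15,0,0,0,0,0],[-0.15,0,0,0,0,0],[-0.15,0,0,0,0,0],[-0.15,0,0,0,0,0]]'; python3 s.py
```

```text
clock: 4.12
position: [0.6123, 0.1631, 0.0234]
tool_rot: [-3.141, 0.0, 1.182]
force: [0.2, -0.2, 1.1]
grip_width: -0.0001
t 4.12 fix 0.4 125.4 23.4 rot [-180.     0.    67.7] F [ 0.2 -0.2  1.1] w -0.0001
clock: 4.88
position: [0.6029, 0.1399, 0.0238]
tool_rot: [3.141, -0.0, 1.182]
force: [0.6, 1.3, 1.5]
grip_width: 0.0005
t 4.88 fix 0.6 100.4 23.8 rot [180.   -0.   67.7] F [0.6 1.3 1.5] w 0.0005
```

```bash
python3 -m handwheel '[[-0.12,0,0,0,0,0],[-0.12,0,0,0,0,0],[-0.1,0,0,0,0,0],[-0.06,0,0,0,0,0],[0,0,0,0,0,0]]'; python3 s.py
python3 - <<'E'
from h import *
b=snap('side','s2.png')
i=cv2.resize(b['pixels'][180:330,180:380],None,fx=4,fy=4,interpolation=cv2.INTER_CUBIC);cv2.imwrite('pics/s2z.png',i)
E
```

```text
clock: 5.5
position: [0.599, 0.1305, 0.0237]
tool_rot: [-3.141, 0.0, 1.182]
force: [0.3, -0.1, 0.2]
grip_width: 0.0001
t 5.5 fix 0.6 90.2 23.7 rot [-180.     0.    67.7] F [ 0.3 -0.1  0.2] w 0.0001
```

View pics/s2z.png

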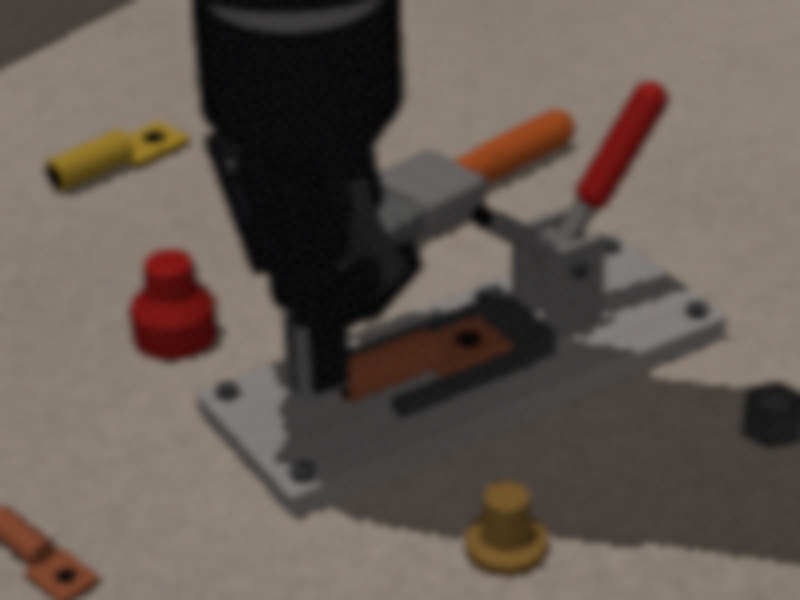

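Lug is a few mm short of the stop (its front edge at zoom (505,340), the stop at (530,330)), sliding squarely. Pushing on gently.

```bash
python3 -m handwheel '[[-0.05,0,0,0,0,0],[-0.05,0,0,0,0,0],[-0.04,0,0,0,0,0]]'; python3 s.py; python3 -m handwheel '[[-0.04,0,0,0,0,0],[-0.02,0,0,0,0,0]]'; python3 s.py
```

```text
clock: 5.92
position: [0.5978, 0.1274, 0.0238]
tool_rot: [-3.142, 0.0, 1.182]
force: [0.2, 0.3, -0.1]
grip_width: -0.0002
t 5.92 fix 0.6 86.9 23.8 rot [-180.     0.    67.7] F [ 0.2  0.3 -0.1] w -0.0002
clock: 6.18
position: [0.5978, 0.127, 0.0241]
tool_rot: [3.141, -0.002, 1.182]
force: [3.4, 6.3, 1.2]
grip_width: 0.0
t 6.17 fix 0.8 86.5 24.1 rot [ 1.80e+02 -1.00e-01  6.77e+01] F [3.4 6.3 1.2] w 0.0
```

```bash
python3 -m handwheel '[[-0.03,0,0,0,0,0],[0,0,0,0,0,0]]'; python3 s.py
python3 - <<'E'
from h import *
b=snap('side','s3.png')
i=cv2.resize(b['pixels'][180:330,180:380],None,fx=4,fy=4,interpolation=cv2.INTER_CUBIC);cv2.imwrite('pics/s3z.png',i)
E
```

```text
clock: 6.42
position: [0.5978, 0.127, 0.0243]
tool_rot: [3.14, -0.002, 1.183]
force: [4.1, 7.6, 0.7]
grip_width: -0.0001
t 6.42 fix 0.8 86.5 24.3 rot [ 1.799e+02 -1.000e-01  6.780e+01] F [4.1 7.6 0.7] w -0.0001
```

View pics/s3z.png

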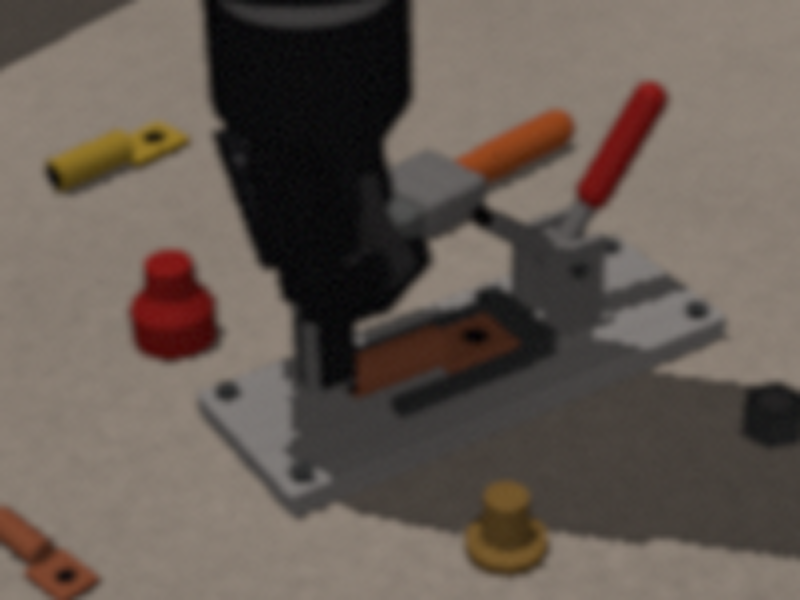

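The lug is home: it stalled with about 8 N at the predicted position, and its front edge meets the stop at zoom (530,335). Now backing off and going over to the handle.

```bash
python3 -m handwheel '[[0.4,0,0,0,0,0],[0.4,0,-0.3,0,0,0],[0,0,-1,0,0,0],[0,0,-1,0,0,0],[0,0,-1,0,0,0],[0,0,-1,0,0,0],[0,0,-1,0,0,0],[0,0,-0.8,0,0,0]]'; python3 s.py; python3 -m handwheel '[[-1,0,0,0,0,0],[-1,0,0,0,0,0],[-1,0,0,0,0,0],[-1,0,0,0,0,0],[-1,0,0,0,0,0],[-1,0,0,0,0,0],[-1,0,0,0,0,0],[-1,0,0,0,0,0]]'; python3 s.py
```

```text
clock: 7.48
position: [0.6047, 0.1444, 0.1779]
tool_rot: [3.141, -0.0, 1.182]
force: [0.0, 1.0, -0.3]
grip_width: 0.0003
t 7.47 fix 0.6 105.2 177.9 rot [180.   -0.   67.7] F [ 0.   1.  -0.3] w 0.0003
clock: 8.48
position: [0.5279, -0.0427, 0.1763]
tool_rot: [-3.141, 0.0, 1.181]
force: [0.5, 0.6, -0.6]
grip_width: 0.0003
t 8.47 fix 0.4 -97.0 176.3 rot [-180.     0.    67.7] F [ 0.5  0.6 -0.6] w 0.0003
```

```bash
python3 -m handwheel '[[-0.7,0,0,0,0,0],[0,0,0.8,0,0,0],[0,0,1,0,0,0],[0,0,1,0,0,0],[0,0,0.7,0,0,0],[0,0,0,0,0,0]]'; python3 s.py
python3 - <<'E'
from h import *
b=snap('side','s4.png');a=snap('wrist','w4.png')
i=cv2.resize(b['pixels'][130:330,200:440],None,fx=3,fy=3,interpolation=cv2.INTER_CUBIC);cv2.imwrite('pics/s4z.png',i)
E
```

```text
clock: 9.22
position: [0.5213, -0.0575, 0.0879]
tool_rot: [-3.14, 0.001, 1.182]
force: [0.6, -0.1, 0.5]
grip_width: 0.0001
t 9.22 fix -0.0 -113.2 87.9 rot [-179.9    0.    67.7] F [ 0.6 -0.1  0.5] w 0.0001
```

View pics/s4z.png

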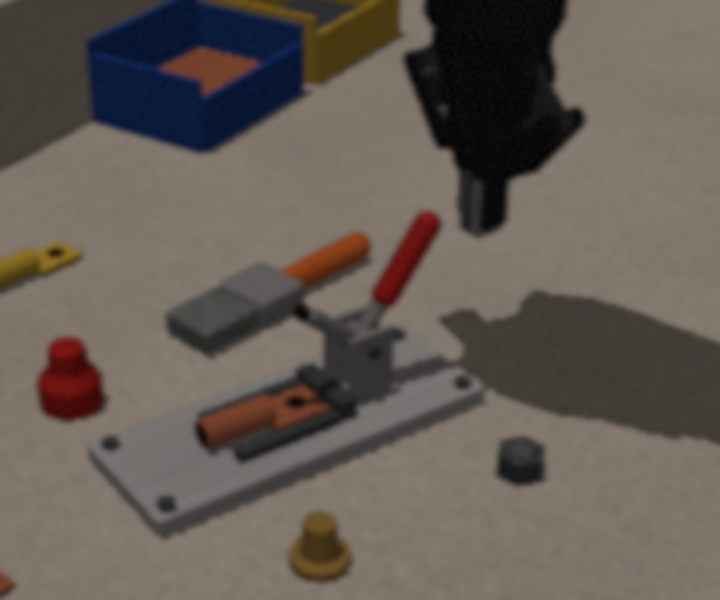

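View pics/w4.png

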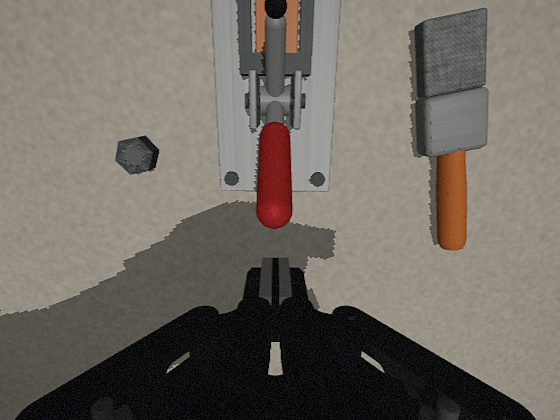

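The lug is still home, and the handle's tip (274,215) lines up with the closed fingers (275,270). Pushing the handle in +y.

```bash
python3 -m handwheel '[[0.5,0,0,0,0,0],[0.3,0,0,0,0,0],[0.25,0,0,0,0,0],[0.25,0,0,0,0,0],[0.25,0,0,0,0,0],[0.25,0,0,0,0,0]]'; python3 s.py;  python3 -m handwheel '[[0.2,0,0,0,0,0],[0.2,0,0,0,0,0],[0.2,0,0,0,0,0]]'; python3 s.py
python3 - <<'E'
from h import *
b=snap('side','s5.png')
i=cv2.resize(b['pixels'][130:330,200:440],None,fx=3,fy=3,interpolation=cv2.INTER_CUBIC);cv2.imwrite('pics/s5z.png',i)
E
```

```text
clock: 10.07
position: [0.5394, -0.0151, 0.089]
tool_rot: [3.141, -0.0, 1.182]
force: [-1.0, -2.6, 2.0]
grip_width: -0.0
t 10.07 fix 0.7 -67.2 89.0 rot [180.   -0.   67.7] F [-1.  -2.6  2. ] w -0.0
clock: 10.45
position: [0.545, -0.0013, 0.0888]
tool_rot: [-3.142, -0.0, 1.182]
force: [-0.3, -0.3, 0.0]
grip_width: 0.0
t 10.45 fix 0.6 -52.2 88.8 rot [-180.    -0.    67.7] F [-0.3 -0.3  0. ] w 0.0
```

View pics/s5z.png

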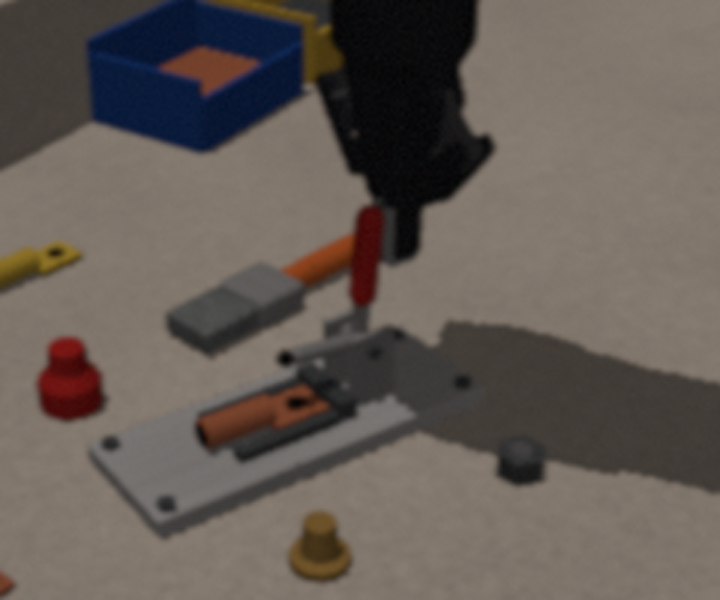

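The handle is almost upright, still just before or at centre (zoom (368,255)). A bit further.

```bash
python3 -m handwheel '[[0.2,0,0,0,0,0],[0.2,0,0,0,0,0],[0.15,0,0,0,0,0],[0,0,0,0,0,0]]'; python3 s.py
python3 - <<'E'
from h import *
b=snap('side','s6.png')
i=cv2.resize(b['pixels'][130:330,200:440],None,fx=3,fy=3,interpolation=cv2.INTER_CUBIC);cv2.imwrite('pics/s6z.png',i)
E
```

```text
clock: 11.0
position: [0.5501, 0.0113, 0.0888]
tool_rot: [-3.142, -0.0, 1.182]
force: [-0.5, -0.1, -0.3]
grip_width: -0.0001
t 11.0 fix 0.6 -38.7 88.8 rot [-180.    -0.    67.7] F [-0.5 -0.1 -0.3] w -0.0001
```

View pics/s6z.png

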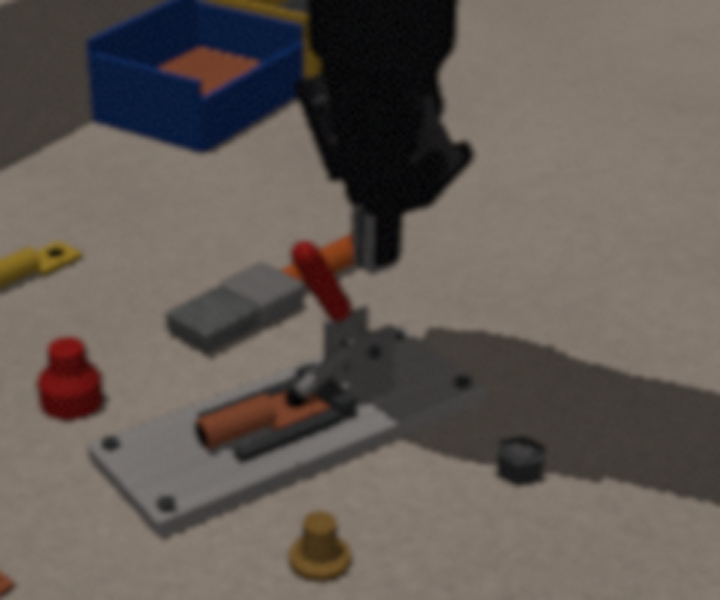

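Snapped across: the handle leans to +y at zoom (320,275) and the foot is down on the palm at about (300,385). Retreating clear and checking.

```bash
python3 -m handwheel '[[-0.6,0,0,0,0,0],[-1,0,0,0,0,0],[-1,0,-0.4,0,0,0],[-0.6,0,-1,0,0,0],[0,0,-1,0,0,0],[0,0,-1,0,0,0],[0,0,-1,0,0,0],[0,0,0,0,0,0]]'; python3 s.py
python3 - <<'E'
from h import *
p=snap('side','s7.png');w=snap('wrist','w7.png')
i=cv2.resize(p['pixels'][180:330,180:400],None,fx=3.6,fy=3.6,interpolation=cv2.INTER_CUBIC);cv2.imwrite('pics/s7z.png',i)
q=np.load('q.npy');c,s=np.cos(q[2]),np.sin(q[2])
W=lambda P:np.array([q[0]+(c*P[0]-s*P[1])/1e3,q[1]+(s*P[0]+c*P[1])/1e3,P[2]/1e3])
for n,P in [('tip clamped',(0,6,111)),('foot clamped',(0,16,23)),('lug rear top',(0,75,30)),('lug hole?',(0,0,18))]:
  print(n,proj(p,W(P)).round(1),proj(w,W(P)).round(1), ((proj(p,W(P))-[180,180])*3.6).round())
E
```

```text
clock: 12.05
position: [0.52, -0.0643, 0.2003]
tool_rot: [3.139, -0.001, 1.181]
force: [-0.6, -0.2, -1.4]
grip_width: 0.0002
t 12.05 fix 1.3 -120.0 200.3 rot [179.9  -0.   67.6] F [-0.6 -0.2 -1.4] w 0.0002
tip clamped [302.3 214. ] [275.   37.4] [440. 122.]
foot clamped [297.4 261.6] [274.8  46. ] [423. 294.]
lug rear top [266.9 270. ] [274.8 -33.9] [313. 324.]
lug hole? [305.2 261. ] [274.9  65.8] [451. 291.]
```

View pics/s7z.png

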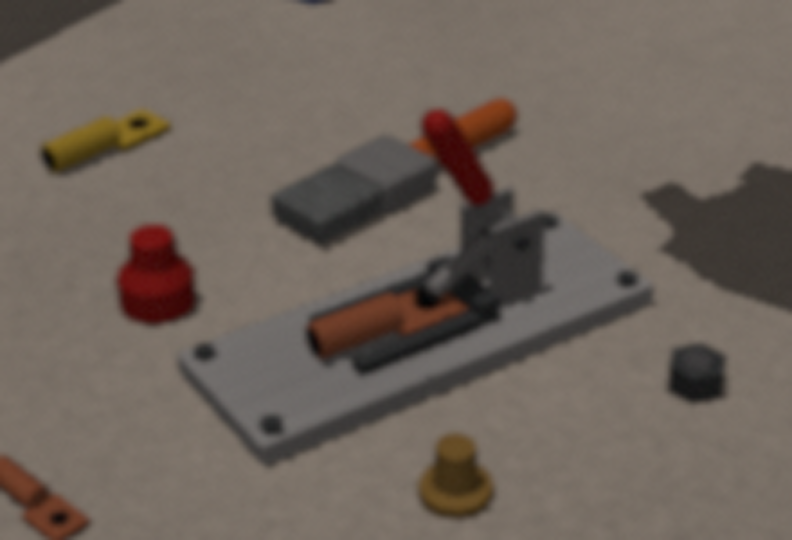

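View pics/w7.png

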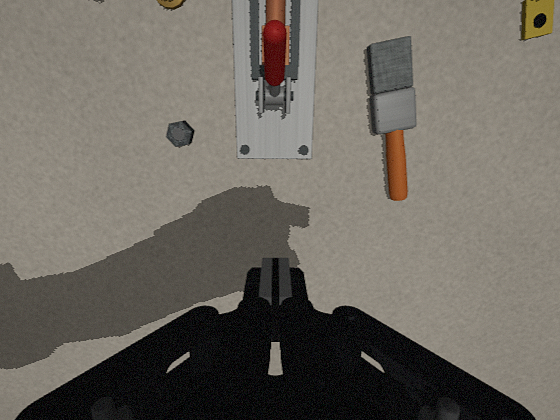

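Everything agrees: the tip shows at (437,122) against a predicted (440,122), and the lug's rear is at about (315,320) against (313,324). The boot, post, nut and brush are where they were.

```bash
python3 -c "
from workcell import bot
print(bot.job_done())"
```

```text
the job is handed in; nothing more can be done
None
```

The job is done and handed in at about 12 s of the 45 s allowed. The larger copper lug is home against the stop and the red lever has snapped across to clamp it.

- **Lug:** With the fingers shut, I pushed it about 25 mm along the slot until it stalled. The last two pushes read about 7 and 8 N with no movement, at the predicted home position.
- **Lever:** I pushed the handle past centre with about 3 N. It snapped clear of the fingers and the foot came down on the palm.
- **Last check:** With the gripper backed well clear, the side image put the handle tip and the lug's rear end within about 1 pixel of where they should be when clamped. The boot, post, nut and brush looked unmoved by eye; I did not measure their positions again.

No check failed or disagreed. The hand-in reports no verdict.

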